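Set the T-square on the panel and hold the stiffener rail over its bond strip

TASK

We are about to bond the stiffener rail to the black lid panel clamped on the bench. First lay the T-square on the panel as the guide, with its stock flush against the panel's front edge along its whole length and its blade lying flat between the two yellow ticks, and let go of it; then lift the rail off its rest and hold it still and level 100 mm above the panel, straight over the pale strip and in line with it, hinge end towards the clamps, so that I can spread adhesive under it. Keep the rail level all the way, leave the square and everything else where it lies, and finish while still holding the rail up.

Things in the scene. Friction and masses are not known exactly. Their poses are not given: they have to be found in the camera images.
- panel: Black lid panel 260 (x) x 240 (y) x 10 mm, fixed on two flat bars, top 22 mm and underside 12 mm above the bench. Origin at bench level under its middle; +x from the front edge (x = -130, nearest the robot) to the rear edge, y along the front edge. Two closed red toggle clamps hold the rear corners (y = -85 and +85), up to 62 mm above the bench, from x = +97 to +270.
- panel_mark (a point): Point on the top front edge of the panel, midway between the two yellow ticks (each 30 x 4 mm, 47 mm apart between centres). Same axes as the panel: x inward across the panel, square to the front edge; z up. The square's origin belongs here.
- panel_strip (a point): Centre of the pale grey bond strip (210 x 40 mm, long side along x) on the panel's top face, 22 mm above the bench. Same axes as the panel.
- pad: Slate-blue foam tool pad 200 x 130 x 12 mm, fixed, on the left or the right of the panel. Origin at the centre of its underside. The T-square lies on it at the start, its stock hanging over the pad's edge on the robot's side.
- square: T-square, 0.32 kg: steel blade 220 x 40 x 4 mm along +x; aluminium stock 24 x 130 x 18 mm across its near end; blue grip 90 (x) x 22 x 34 mm on the blade at x = 5 to 95. Origin: middle of the stock's inner face (looking along +x), level with the blade's underside. The stock reaches 10 mm below and 8 mm above it, so it hangs over a board's edge while the blade lies on the board. Balances at x = 38.
- square_grip (a point): Point inside the blue grip, 45 mm ahead (x) of the square's origin and 24 mm above the blade's underside: near the balance point and a good place to grip across the 22 mm width. The grip's top is 14 mm higher, the blade's top face 20 mm lower.
- stock_left (a point): Point on the stock's inner face, 60 mm to +y of the square's origin, same height.
- stock_right (a point): Point on the stock's inner face, 60 mm to -y of the square's origin, same height.
- rest: Rail rest, fixed, on the other side of the panel from the pad: aluminium base 210 x 75 x 8 mm with two green plastic saddles at x = -78 and +78 (18 mm long in x, 66 mm wide). The rail lies in them 40 mm above the bench, between side lips 10 mm high with 4 mm play on each side; lift it straight up. Origin at the centre of the underside.
- rail: Slotted aluminium profile 200 (x) x 40 x 40 mm with a 10 mm steel end plate and a small hinge knuckle at its +x end; about 0.45 kg. Origin at the centre of the 200 mm profile's underside, x along the profile towards the hinge end. At the start the hinge end points away from the robot.
- rail_balance (a point): Balance point of the rail, 37 mm from its origin towards the hinge end and 24 mm above its underside (16 mm below its top). Gripped across its 40 mm width here it hangs level; gripped far from here it is end-heavy.
- rail_hinge (a point): Centre of the rail's steel end plate, 105 mm ahead (x) of the rail's origin and 20 mm above its underside.
- bottle: Bystander: white dispenser bottle with red cap, 68 mm across, 115 mm tall. Origin at the centre of its underside.
- tin: Bystander: blue-banded primer tin, 72 mm across, 100 mm tall. Origin at the centre of its underside.
- tape: Bystander: yellow tape roll lying flat, 96 mm across, 25 mm tall. Origin at the centre of its underside.
- tray: Bystander: open white plastic tray 180 x 140 x 50 mm at the left. Origin at the centre of its underside.
- bracket_a: Bystander: aluminium corner bracket 40 x 36 x 40 mm in the white tray. Origin at the centre of its foot's underside.
- bracket_b: Bystander: a second such bracket in the white tray. Origin at the centre of its foot's underside.
- screwdriver: Bystander: screwdriver with orange handle lying on the bench at the right. Origin on the bench under its middle, x towards the tip.
- caliper: Bystander: caliper, 230 mm long, 11 mm thick, lying near the robot on the right. Origin on the bench under its beam's middle.
Mind the look-alikes: they are no part of the job. What is shaped like the rest but brown is not meant.

How it is judged:
By the outcome, as a careful person would: the job done as asked, in the order asked, and still so for the second after the job is handed in, while the arm keeps its last pose, push and grip.
It also fails if it takes over 61 s, if anything falls off the work surface, if the arm or the gripper's body presses on something with over 40 N, if the wrist force passes 120 N, or if a joint passes its speed limit or range.

ROBOT

A 6-joint arm with a two-finger parallel gripper is mounted at the origin on the work surface. World frame = base frame: x ahead of the robot, y to its left, z up, the work surface at z = 0. Lengths are in m, angles in rad, forces in N, time in s.
With the tool pointing down it reaches from about 0.275 to 0.975 m from the base axis. Payload 8.4 kg.
Tool frame: the origin (TCP) lies at the very end of the fingers, on their centre line; the grasp point (between the pads) lies arm.pinch_z behind it (arm.pinch_z is the distance from the TCP to the grasp point, in m); z points along the fingers, y is the direction in which the jaws open and shut (so a half turn about z gives the same grasp; the last joint's range is limited). The gripper opens to 92 mm and grips with 3 to 60 N. Pads are 20 mm wide; open, the fingers measure 128 mm over their backs; the gripper's body (75 mm by 189 mm) begins 69 mm behind the grasp point.
Start: joints at [1.229, 0.353, 1.633, -0, 1.155, -0.002], TCP at [0.208, 0.589, 0.215] pointing down, gripper open.
Joint ranges: [-2.63, 2.63], [-0.92, 2.1], [0.06, 2.66], [-1.3, 4.44], [0, 2.69], [-3.02, 3.02]. Speed limits (rad/s): [2.22, 2.22, 2.79, 3.14, 3.14, 3.14].

INTERFACE

Orientations are given as a unit quaternion [x, y, z, w].
In Python, from plant import telemetry, optics, job, arm gives the robot as it stands.
- The arm moves only by the tool apply_moves, never from a script. Its argument "steps" is a list of rows, each an object of numbers: "x", "y", "z": the shift along the world's x, y, z in mm; "wx", "wy", "wz": the turn, a rotation vector about the world's x, y, z in rad; "grip": the finger opening in mm, from 0 to 91.9. A call has 1 to 12 rows; each row is the pose to reach, as a shift and turn from the pose commanded when the call began; what a row does not reach only later rows make up. A row lasts 1/10 s, in which the tool goes at most 50 mm and 8.59 degrees, less where a joint would pass 70% of its speed; a pose out of reach is approached as far as the arm can. A call with a gripper value outside its range is refused whole. The fingers move at their own pace and stop on an object; "grip_force" is the grip in N (left out, the last holds). Time passes only in rows, so rows that repeat a pose let the fingers close. It gives the time, the measured TCP pose, the force and the opening at its end, in the units of the state.
- telemetry.state(): the state, without advancing time (a new reading comes with each control period).
- optics.read_camera(name): name is "scene" or "top" or "wrist"; returns (picture, depth): 480x640x3 uint8, red, green, blue; 480x640 float32, m along the optical axis (not along the pixel's ray), 0 where there is no reading.
- optics.calibration(name): a dict with "intrinsics" (3x3 intrinsics, pixels), "rvec" (rotation vector, rad) and "tvec" (3), from world to camera coordinates, as OpenCV has them. Camera axes: x right, y down, z forward; pixel columns grow to the right and rows downward; lengths in m; the calibration is good to about 2 mm. A picture is of the moment at which its call begins: read the wrist's pose just before it. calibration takes no time and is no camera call; for the wrist camera it gives the pose at the moment of the call.
- job.sign_off(): hands the job in, once; it reports no verdict.
The state is a dict: "time_s": time; "joint_positions": joint angles; "joint_velocities": joint speeds; "joint_torque": joint torques, N m; "tcp_pos": TCP position; "orientation": TCP orientation; "force": force on the tool from outside, world axes, zero at the start; "ft_torque": the same for the moment, N m; "finger_gap": finger opening in m.
Only numpy, scipy, OpenCV 4.12 (cv2) and the standard library are available. Lean on these libraries where they do the work, as an engineer would, in place of code of your own. Each camera call takes 0.05 s, during which the arm holds its last target. There are 200 camera calls.

## Working session

There is one attempt and no reset: what is moved stays moved. The work goes in short steps, Python scripts to look and compute and a tool call to move; the robot and the scene stay as the last step left them, time stands still between calls to the robot, and variables do not carry over. Pictures are saved under pics/ and viewed, about 8 in all and at most 12, crops included, and the job is handed in when it is done.

Besides the shell and the picture viewer there is one more tool, called after "Request:" as name(argument=value, ...), one argument or row to a line, values as JSON. apply_moves: Moves the arm, as the interface text tells. Its arguments: {"type":"object","properties":{"steps":{"type":"array","items":{"type":"object","properties":{"x":{"type":"number"},"y":{"type":"number"},"z":{"type":"number"},"wx":{"type":"number"},"wy":{"type":"number"},"wz":{"type":"number"},"grip":{"type":"number"}}}},"grip_force":{"type":"number"}},"required":["steps"]}

```bash
ls; mkdir -p pics; cat > h.py <<'E'
import numpy as np, cv2
from plant import telemetry, optics, job, arm
def cal(n):
    c=optics.calibration(n);K=np.array(c["intrinsics"],float);R=cv2.Rodrigues(np.array(c["rvec"],float))[0];t=np.array(c["tvec"],float).ravel()
    return K,R,t
def ray(c,uv,z):
    K,R,t=c;uv=np.atleast_2d(np.array(uv,float));o=-R.T@t
    d=(np.c_[uv,np.ones(len(uv))]@np.linalg.inv(K).T)@R
    return o+d*((z-o[2])/d[:,2])[:,None]
def cloud(c,dep):
    K,R,t=c;v,u=np.mgrid[:480,:640]
    p=np.stack([(u-K[0,2])/K[0,0]*dep,(v-K[1,2])/K[1,1]*dep,dep],-1)
    return (p-t)@R
def shot(n,f):
    c=cal(n);p,d=optics.read_camera(n);np.savez(''+f+'.npz',p=p,d=d,K=c[0],R=c[1],t=c[2]);cv2.imwrite(f'pics/{f}.png',p[...,::-1]);return c,p,d
def load(f):
    z=np.load(''+f+'.npz');return (z['K'],z['R'],z['t']),z['p'],z['d']
E
python3 -c "
from h import *
for n in ['scene','top']:
    c,p,d=shot(n,n+'0');print(n,-c[1].T@c[2])
print(arm.pinch_z,telemetry.state())"
```

```text
pics
scene [0.95332564 0.59722436 1.3174017 ]
top [0.31649461 0.002341   1.33421185]
0.0187 {'time_s': 0.1, 'joint_positions': array([ 1.22862281e+00,  3.53575113e-01,  1.63406242e+00, -2.21594447e-05,
        1.15518580e+00, -2.42134241e-03]), 'joint_velocities': array([ 7.38548200e-05, -2.84584909e-03, -1.67494601e-03, -1.03594577e-03,
       -7.21705362e-04, -9.19599969e-04]), 'joint_torque': array([ 1.63431546e-04, -5.94898331e+01, -3.34926832e+01,  6.98676053e-02,
        1.84425671e-02,  8.14524043e-06]), 'tcp_pos': array([0.20815371, 0.5888477 , 0.21393998]), 'orientation': array([ 1.69055776e-01,  9.85606294e-01, -6.07965844e-04, -9.55139200e-05]), 'force': array([-0.41870698, -0.64002719, -0.81134086]), 'ft_torque': array([-0.06884354,  0.00224039, -0.01913298]), 'finger_gap': 0.09165664782278664}
```

View pics/top0.png

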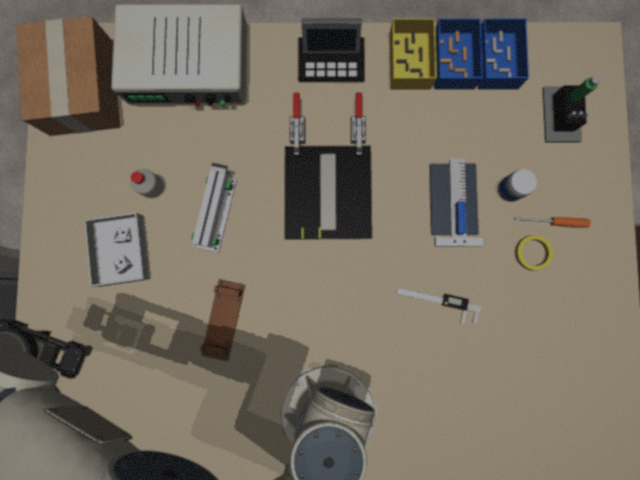

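View pics/scene0.png

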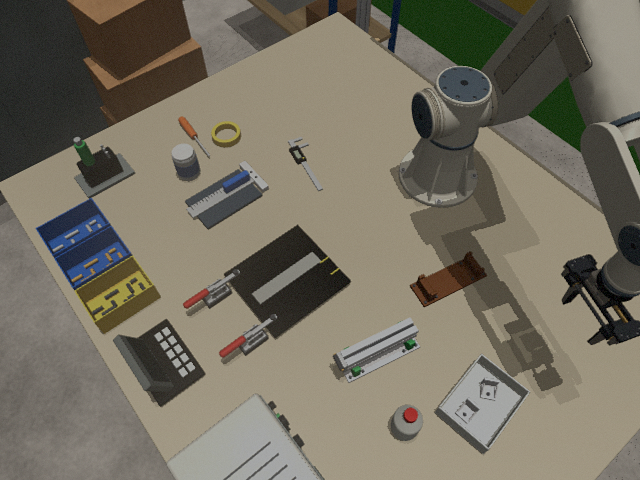

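The T-square lies on the slate pad at right: top view grip (461,217), stock (459,241). The rail is in the green saddles at left (213,207). The panel is at (328,192) with clamps at the rear, ticks at (303,233) and (320,233), and the strip at (328,190).

Look-alikes:
- Rail/rest: the brown rest at (222,320) is excluded because it is brown and empty; the grey rest with green saddles at (213,207) is the one.
- Square: the caliper at (440,300) has no blue grip, and the blue bins are at (460,55). I choose the item at (457,205).

Next come rough measurements.

```bash
cat > m.py <<'E'
from h import *
for f in ['top0','scene0']:
    c,p,d=load(f);P=cloud(c,d);h=cv2.cvtColor(p,cv2.COLOR_RGB2HSV).astype(int);H,S,V=h[...,0],h[...,1],h[...,2]
    X,Y,Z=P[...,0],P[...,1],P[...,2]
    print(f)
    def box(name,m,z):
        m=m.astype(np.uint8);n,l,s,ce=cv2.connectedComponentsWithStats(m)
        i=1+np.argmax(s[1:,4]);v,u=np.nonzero(l==i)
        W=ray(c,np.c_[u,v],z)[:,:2]*1000;r=cv2.minAreaRect(W.astype(np.float32));print(name,s[i,4],np.round(r[0],1),np.round(r[1],1),round(r[2],2),'depthZ',np.round(np.median(Z[l==i])*1000,1))
    w=(d>0)
    box('panel',w&(V<60)&(abs(X-.6)<.2)&(abs(Y)<.17)&(Z<.04),.022)
    box('strip',w&(S<60)&(V>110)&(abs(X-.6)<.2)&(abs(Y)<.1)&(Z<.04)&(Z>.01),.022)
    box('grip',w&(abs(H-112)<12)&(S>150)&(Y<-.2)&(X<.65)&(X>.4),.05)
    box('railtop',w&(Z>.070)&(Z<.095)&(Y>.2)&(Y<.45)&(X>.4)&(X<.7)&(S<60),.08)
    box('stock',w&(Y<-.2)&(Y>-.47)&(X>.35)&(X<.47)&(S<50)&(V>150),.03)
    t=w&(abs(H-28)<8)&(S>120)&(abs(Y)<.15)&(X<.62)&(X>.4)
    n,l,s,ce=cv2.connectedComponentsWithStats(t.astype(np.uint8));print('ticks',[ (s[i,4],np.round(ray(c,ce[i],.022)[0,:2]*1000,1)) for i in range(1,n) if s[i,4]>5])
E
python3 m.py
```

```text
top0
panel 6367 [594.2   2.3] [234.5 256.4] 89.91 depthZ 22.9
strip 1046 [595.2   2.1] [ 40.8 209.1] 89.91 depthZ 23.1
grip 240 [ 518.7 -353.9] [21.3 81.4] 88.36 depthZ 49.8
railtop 1348 [549.5 310.2] [ 44.  219.9] 77.69 depthZ 80.3
stock 292 [ 457.7 -353.4] [121.4  19. ] 89.91 depthZ 20.5
ticks [(np.int32(18), array([481.4,  70.4])), (np.int32(18), array([479.8,  24.5]))]
scene0
panel 6012 [595.5   1.8] [260.1 241. ] 0.28 depthZ 22.1
strip 928 [593.8  -1.8] [208.9  38.5] 0.27 depthZ 22.6
grip 3 [ 484.7 -360.5] [8.2 1.5] 33.79 depthZ 52.9
railtop 1487 [550.2 309.5] [ 44. 222.] 78.23 depthZ 79.3
stock 211 [ 458.3 -351.4] [127.8  24.6] 89.0 depthZ 20.3
ticks [(np.int32(21), array([480.3,  21.2])), (np.int32(25), array([481. ,  67.6]))]
```

Request:
apply_moves(
  steps=[
    {"x":12,"y":-40,"z":3,"wz":-0.117},
    {"x":24,"y":-80,"z":6,"wz":-0.234},
    {"x":36,"y":-120,"z":9,"wz":-0.351},
    {"x":48,"y":-160,"z":12,"wz":-0.468},
    {"x":60,"y":-200,"z":15,"wz":-0.585},
    {"x":72,"y":-240,"z":18,"wz":-0.702},
    {"x":84,"y":-280,"z":21,"wz":-0.819},
    {"x":96,"y":-320,"z":24,"wz":-0.936},
    {"x":108,"y":-360,"z":27,"wz":-1.053},
    {"x":120,"y":-400,"z":30,"wz":-1.17},
    {"x":132,"y":-440,"z":33,"wz":-1.287},
    {"x":144,"y":-480,"z":36,"wz":-1.4},
  ],
)

```text
schema error: expected keys x, y, z, wx, wy, wz, grip
```

Request:
apply_moves(
  steps=[
    {"x":12,"y":-40,"wz":-0.117},
    {"x":24,"y":-80,"wz":-0.234},
    {"x":36,"y":-120,"wz":-0.351},
    {"x":48,"y":-160,"wz":-0.468},
    {"x":60,"y":-200,"wz":-0.585},
    {"x":72,"y":-240,"wz":-0.702},
    {"x":84,"y":-280,"wz":-0.819},
    {"x":96,"y":-320,"wz":-0.936},
    {"x":108,"y":-360,"wz":-1.053},
    {"x":120,"y":-400,"wz":-1.17},
    {"x":132,"y":-440,"wz":-1.287},
    {"x":138,"y":-463,"wz":-1.4},
  ],
)

```text
schema error: expected keys x, y, z, wx, wy, wz, grip
```

```bash
python3 -c "
from h import *
s=telemetry.state();c,p,d=shot('wrist','w1');print(s['time_s'],s['tcp_pos'],s['orientation'],s['joint_positions'],-c[1].T@c[2],c[1])"
```

```text
0.1 [0.20815371 0.5888477  0.21393998] [ 1.69055776e-01  9.85606294e-01 -6.07965844e-04 -9.55139200e-05] [ 1.22862281e+00  3.53575113e-01  1.63406242e+00 -2.21594447e-05
  1.15518580e+00 -2.42134241e-03] [0.1371019  0.61407827 0.38418493] [[ 0.33335411  0.94279868 -0.00238333]
 [ 0.9083513  -0.32049506  0.26866491]
 [ 0.25253307 -0.09172546 -0.96323076]]
```

View pics/w1.png

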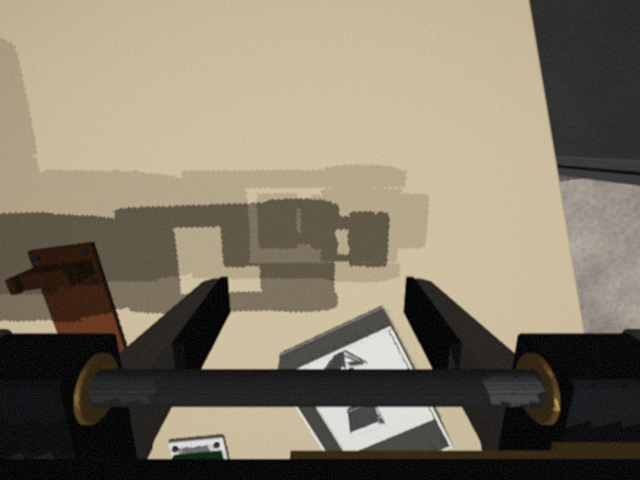

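Request:
apply_moves(
  steps=[
    {"x":9,"y":-40,"z":3,"wx":0,"wy":0,"wz":-0.117,"grip":91.9},
    {"x":18,"y":-80,"z":6,"wx":0,"wy":0,"wz":-0.234,"grip":91.9},
    {"x":27,"y":-120,"z":9,"wx":0,"wy":0,"wz":-0.351,"grip":91.9},
    {"x":36,"y":-160,"z":12,"wx":0,"wy":0,"wz":-0.468,"grip":91.9},
    {"x":45,"y":-200,"z":15,"wx":0,"wy":0,"wz":-0.585,"grip":91.9},
    {"x":54,"y":-240,"z":18,"wx":0,"wy":0,"wz":-0.702,"grip":91.9},
    {"x":63,"y":-280,"z":21,"wx":0,"wy":0,"wz":-0.819,"grip":91.9},
    {"x":72,"y":-320,"z":24,"wx":0,"wy":0,"wz":-0.936,"grip":91.9},
    {"x":81,"y":-360,"z":27,"wx":0,"wy":0,"wz":-1.053,"grip":91.9},
    {"x":90,"y":-400,"z":30,"wx":0,"wy":0,"wz":-1.17,"grip":91.9},
    {"x":99,"y":-440,"z":33,"wx":0,"wy":0,"wz":-1.287,"grip":91.9},
    {"x":108,"y":-480,"z":36,"wx":0,"wy":0,"wz":-1.4,"grip":91.9},
  ],
)

```text
time_s: 1.35
tcp_pos: [0.3162, 0.1077, 0.2508]
orientation: [0.766, 0.643, 0.0, 0.0]
force: [1.1, 0.5, 0.7]
finger_gap: 0.0918
```

Request:
apply_moves(
  steps=[
    {"x":9,"y":-40,"z":0,"wx":0,"wy":0,"wz":-0.117,"grip":91.9},
    {"x":18,"y":-80,"z":0,"wx":0,"wy":0,"wz":-0.234,"grip":91.9},
    {"x":27,"y":-120,"z":0,"wx":0,"wy":0,"wz":-0.351,"grip":91.9},
    {"x":36,"y":-160,"z":0,"wx":0,"wy":0,"wz":-0.468,"grip":91.9},
    {"x":45,"y":-200,"z":0,"wx":0,"wy":0,"wz":-0.585,"grip":91.9},
    {"x":54,"y":-240,"z":0,"wx":0,"wy":0,"wz":-0.702,"grip":91.9},
    {"x":63,"y":-280,"z":0,"wx":0,"wy":0,"wz":-0.819,"grip":91.9},
    {"x":72,"y":-320,"z":0,"wx":0,"wy":0,"wz":-0.936,"grip":91.9},
    {"x":81,"y":-360,"z":0,"wx":0,"wy":0,"wz":-1.053,"grip":91.9},
    {"x":90,"y":-400,"z":0,"wx":0,"wy":0,"wz":-1.17,"grip":91.9},
    {"x":99,"y":-440,"z":0,"wx":0,"wy":0,"wz":-1.287,"grip":91.9},
    {"x":104,"y":-463,"z":0,"wx":0,"wy":0,"wz":-1.4,"grip":91.9},
  ],
)

```text
time_s: 2.55
tcp_pos: [0.4205, -0.3565, 0.2502]
orientation: [1.0, -0.002, -0.0, 0.0]
force: [0.1, -0.1, 0.1]
finger_gap: 0.0917
```

```bash
python3 -c "
from h import *
s=telemetry.state();c,p,d=shot('wrist','w2');print(s['time_s'],s['tcp_pos'],s['orientation'],s['joint_positions'],s['force'],-c[1].T@c[2])"
```

```text
2.55 [ 0.42051492 -0.35647348  0.25022259] [ 9.99997728e-01 -2.12256558e-03 -1.12932183e-05  1.95929625e-04] [-7.05678033e-01  2.04674566e-01  1.75287661e+00 -3.38451870e-04
  1.18380521e+00  8.69491124e-01] [ 0.05647622 -0.1280096   0.11266774] [ 0.49686546 -0.35701677  0.42046194]
```

View pics/w2.png

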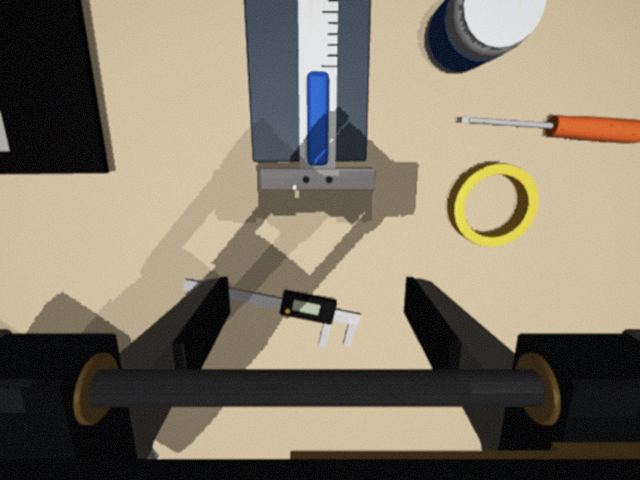

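```bash
cat > m2.py <<'E'
from h import *
import sys
c,p,d=load(sys.argv[1]);P=cloud(c,d);h=cv2.cvtColor(p,cv2.COLOR_RGB2HSV).astype(int);H,S,V=h[...,0],h[...,1],h[...,2]
v,u=np.mgrid[:480,:640]
def rect(n,m,z):
    k,l,s,ce=cv2.connectedComponentsWithStats(m.astype(np.uint8));i=1+np.argmax(s[1:,4]);m=l==i
    W=ray(c,np.c_[u[m],v[m]],z)[:,:2]*1000;r=cv2.minAreaRect(W.astype(np.float32));print(n,m.sum(),np.round(r[0],1),np.round(r[1],1),round(r[2],2),'Z',round(np.median(P[...,2][m])*1e3,1),'ext',np.round(W.min(0),1),np.round(W.max(0),1))
near=(v<260)&(u>230)&(u<400)
b=(abs(H-112)<12)&(S>150)&near
print(np.percentile(P[...,2][b],[5,50,95]))
rect('griptop',b&(P[...,2]>.044),.05)
rect('stock',near&(v>150)&(v<210)&(S<45)&(V>85)&(P[...,2]>.012)&(abs(P[...,0]-.455)<.025),.02)
rect('blade',near&(v<165)&(S<60)&(V>90)&(P[...,2]>.008),.016)
E
python3 m2.py w2
```

```text
[0.0481507  0.04986541 0.05130479]
griptop 1799 [ 519.9 -358.8] [19.4 86.7] 89.38 Z 49.9 ext [ 476.6 -368.2] [ 563.2 -348.7]
stock 2560 [ 463.2 -358. ] [129.1  32.1] 89.74 Z 20.1 ext [ 446.9 -422.5] [ 479.4 -293.4]
blade 10559 [ 555.  -349.6] [124.1 160.8] 88.98 Z 13.0 ext [ 474.6 -412. ] [ 635.2 -287.2]
```

The close view shows the T-square alone on the slate pad: blue grip (317,118), stock (316,179), caliper clear at (270,300). Choice confirmed; going to grip.

Request:
apply_moves(
  steps=[
    {"x":30,"y":-1,"z":-40,"wx":0,"wy":0,"wz":0,"grip":56},
    {"x":60,"y":-2,"z":-80,"wx":0,"wy":0,"wz":0,"grip":56},
    {"x":90,"y":-2,"z":-115,"wx":0,"wy":0,"wz":0,"grip":56},
    {"x":95,"y":-2,"z":-150,"wx":0,"wy":0,"wz":0,"grip":56},
    {"x":95,"y":-2,"z":-180,"wx":0,"wy":0,"wz":0,"grip":56},
    {"x":95,"y":-2,"z":-205,"wx":0,"wy":0,"wz":0,"grip":56},
    {"x":95,"y":-2,"z":-220,"wx":0,"wy":0,"wz":0,"grip":56},
    {"x":95,"y":-2,"z":-230,"wx":0,"wy":0,"wz":0,"grip":56},
    {"x":95,"y":-2,"z":-230,"wx":0,"wy":0,"wz":0,"grip":56},
  ],
)

```text
time_s: 3.5
tcp_pos: [0.5148, -0.3554, 0.0198]
orientation: [1.0, 0.001, -0.001, -0.0]
force: [0.1, -0.5, 0.4]
finger_gap: 0.0561
```

Request:
apply_moves(
  grip_force=30,
  steps=[
    {"x":0,"y":0,"z":0,"wx":0,"wy":0,"wz":0,"grip":15},
    {"x":0,"y":0,"z":0,"wx":0,"wy":0,"wz":0,"grip":15},
    {"x":0,"y":0,"z":0,"wx":0,"wy":0,"wz":0,"grip":15},
    {"x":0,"y":0,"z":0,"wx":0,"wy":0,"wz":0,"grip":15},
    {"x":0,"y":0,"z":0,"wx":0,"wy":0,"wz":0,"grip":15},
    {"x":0,"y":0,"z":0,"wx":0,"wy":0,"wz":0,"grip":15},
  ],
)

```text
time_s: 4.1
tcp_pos: [0.5158, -0.3564, 0.0214]
orientation: [1.0, 0.001, 0.001, 0.001]
force: [-1.4, -1.8, 6.1]
finger_gap: 0.0218
```

Request:
apply_moves(
  steps=[
    {"x":0,"y":0,"z":15,"wx":0,"wy":0,"wz":0,"grip":15},
    {"x":0,"y":0,"z":45,"wx":0,"wy":0,"wz":0,"grip":15},
    {"x":-5,"y":10,"z":85,"wx":0,"wy":0,"wz":0,"grip":15},
    {"x":-20,"y":40,"z":120,"wx":0,"wy":0,"wz":0,"grip":15},
    {"x":-40,"y":75,"z":150,"wx":0,"wy":0,"wz":0,"grip":15},
    {"x":-60,"y":110,"z":175,"wx":0,"wy":0,"wz":0,"grip":15},
    {"x":-80,"y":150,"z":185,"wx":0,"wy":0,"wz":0,"grip":15},
    {"x":-100,"y":190,"z":190,"wx":0,"wy":0,"wz":0,"grip":15},
    {"x":-120,"y":225,"z":190,"wx":0,"wy":0,"wz":0,"grip":15},
    {"x":-130,"y":260,"z":190,"wx":0,"wy":0,"wz":0,"grip":15},
    {"x":-130,"y":280,"z":190,"wx":0,"wy":0,"wz":0,"grip":15},
    {"x":-130,"y":280,"z":190,"wx":0,"wy":0,"wz":0,"grip":15},
  ],
)

```text
time_s: 5.3
tcp_pos: [0.3842, -0.0737, 0.211]
orientation: [1.0, 0.002, -0.0, -0.0]
force: [0.3, -0.1, -3.2]
finger_gap: 0.0218
```

```bash
python3 -c "
from h import *
for i in range(3):
    s=telemetry.state();c,p,d=shot('wrist','w3');print(s['time_s'],s['tcp_pos'],s['orientation'],s['force'],s['ft_torque'],s['finger_gap'],-c[1].T@c[2])"
```

```text
5.3 [ 0.38421772 -0.07365134  0.21097399] [ 9.99997793e-01  2.05184902e-03 -8.66226985e-05 -4.43846203e-04] [ 0.27403636 -0.06052977 -3.24782993] [ 0.00330143  0.11017773 -0.03564989] 0.021781473265544613 [ 0.46058794 -0.07375354  0.38119835]
5.35 [ 0.38484356 -0.07482554  0.2110216 ] [ 9.99997711e-01  2.13625508e-03  1.19247264e-04 -2.30196987e-05] [ 0.32480473 -0.13798865 -3.82892423] [-0.03265161  0.13043731  0.04486181] 0.021657538923724233 [ 0.46113386 -0.07479305  0.3812633 ]
5.4 [ 0.38516853 -0.07561021  0.21095536] [9.99998531e-01 1.70329503e-03 1.37022315e-04 1.37194127e-04] [-0.03715443  0.15522015 -2.9747951 ] [-0.01899368  0.07428282  0.02223362] 0.02174042561906058 [ 0.46146996 -0.07556325  0.38121788]
```

View pics/w3.png

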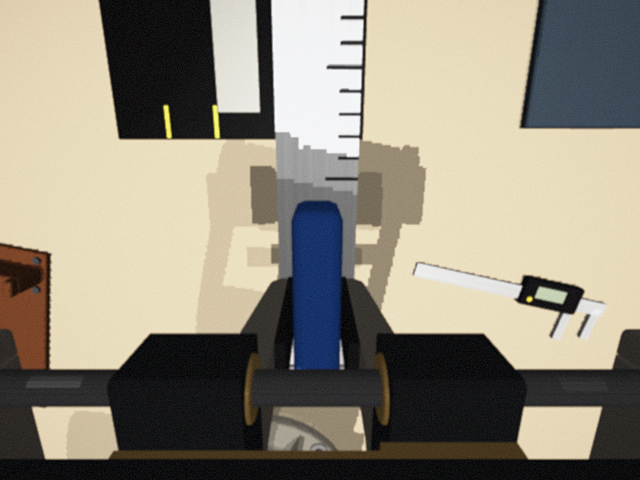

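The square hangs level in the grip. Ticks are at (168,120) and (216,120), the panel front edge at row ~138, and the blade edges at columns ~272-362.

```bash
cat > m3.py <<'E'
from h import *
c,p,d=load('w3');P=cloud(c,d)*1000;h=cv2.cvtColor(p,cv2.COLOR_RGB2HSV).astype(int);H,S,V=h[...,0],h[...,1],h[...,2]
v,u=np.mgrid[:480,:640]
W=ray(c,np.c_[u.ravel(),v.ravel()],.022).reshape(480,640,3)*1000
t=(abs(H-29)<7)&(S>130)&(v<145)&(u<260)&(v>90)
n,l,s,ce=cv2.connectedComponentsWithStats(t.astype(np.uint8))
for i in range(1,n):
    if s[i,4]>20: 
        q=W[l==i];r=cv2.minAreaRect(q[:,:2].astype(np.float32));print('tick',np.round(r[0],1),np.round(r[1],1),round(r[2],2),q[:,0].min())
# front edge: per column subpixel transition row on gray
g=cv2.cvtColor(p,cv2.COLOR_RGB2GRAY).astype(float)
pts=[]
for x in list(range(125,160))+list(range(178,208))+list(range(224,262)):
    col=g[122:152,x];k=np.argmax(np.diff(col));pts.append((x+0.,122+k+.5))
pts=np.array(pts);w=ray(c,pts,.022)*1000
a=np.polyfit(w[:,1],w[:,0],1);print('front edge x at y=0',a[1],'slope deg',np.degrees(np.arctan(a[0])), 'res',np.std(w[:,0]-np.polyval(a,w[:,1])))
# strip
m=(u>200)&(u<262)&(v<112)&(S<45)&(V>150)
r=cv2.minAreaRect(W[m][:,:2].astype(np.float32));print('strip',np.round(r[0],1),np.round(r[1],1),r[2])
# blade
bz=np.median(P[20:120,300:330,2]);print('bladeZ',bz,[round(np.median(P[y:y+12,290:330,2]),1) for y in (5,60,120,170)])
L=[];Rr=[]
for y in range(150,190):
    row=g[y,:];k=250+np.argmax(np.abs(np.diff(row[250:300])));L.append((k+.5,y));k2=345+np.argmax(np.abs(np.diff(row[345:385])));Rr.append((k2+.5,y))
for n,E in (('L',L),('R',Rr)):
    w=ray(c,E,bz/1000)*1000;a=np.polyfit(w[:,0],w[:,1],1);print(n,'y at x=510',np.polyval(a,510),'yaw',np.degrees(np.arctan(a[0])),np.std(w[:,1]-np.polyval(a,w[:,0])))
b=(abs(H-112)<12)&(S>150)&(v<345);w=ray(c,np.c_[u[b],v[b]],(bz+34)/1000)*1000;print('grip far x',w[:,0].max(),w[:,1].min(),w[:,1].max(),np.median(P[...,2][b]))
E
python3 m3.py
```

```text
tick [481.9  68.4] [31.2  7.1] 1.02 466.30531458114973
tick [482.   21.5] [31.2  6.3] 1.38 466.4628925516902
front edge x at y=0 466.0494054866167 slope deg -0.1790933414940742 res 0.09166380175741558
strip [537.8  -0.9] [92.7 40.3] 0.19676509499549866
bladeZ 205.74012995639788 [np.float64(205.7), np.float64(205.7), np.float64(205.8), np.float64(205.9)]
L y at x=510 -108.83535446380938 yaw -44.309514567390515 2.955657806297717
R y at x=510 -85.32512492839467 yaw 10.594412435996349 3.2950623564736095
grip far x 509.09989136254495 -165.6240541789362 1.2452310693976258 239.43106720499867
```

```bash
cat > m4.py <<'E'
from h import *
import sys
def blade(f,z0,rows,ulo=200,uhi=440):
    c,p,d=load(f);P=cloud(c,d)*1000;L=[];R=[]
    for y in rows:
        k=np.nonzero(abs(P[y,ulo:uhi,2]-z0)<4)[0]+ulo
        if len(k)>10: L.append((k[0]-.5,y));R.append((k[-1]+.5,y))
    bz=np.median([P[int(y),int((a+b)/2),2] for (a,y),(b,_) in zip(L,R)])
    o=[]
    for E in (L,R):
        w=ray(c,E,bz/1000)*1000;a=np.polyfit(w[:,0],w[:,1],1);r=w[:,1]-np.polyval(a,w[:,0]);k=abs(r)<1;a=np.polyfit(w[k,0],w[k,1],1);o.append(a)
        print('y@480',round(np.polyval(a,480),2),'yaw',round(np.degrees(np.arctan(a[0])),2),'n',k.sum(),len(k))
    print('bz',bz,'mid y@480',np.mean([np.polyval(a,480) for a in o]),'yaw',np.degrees(np.mean([a[0] for a in o])))
if __name__=='__main__':
    s=telemetry.state();print(s['tcp_pos'])
    blade('w3',205.7,range(5,190))
    c,p,d=load('w3');P=cloud(c,d)*1000
    k=abs(P[...,2]-239.5)<4;k[345:]=0;v,u=np.nonzero(k)
    w=ray(c,np.c_[u,v],.2397)*1000;print('grip',w.min(0),w.max(0),k.sum())
E
python3 m4.py
```

```text
[ 0.38537137 -0.07606194  0.21087761]
y@480 -55.93 yaw 0.06 n 185 185
y@480 -95.93 yaw 0.08 n 185 185
bz 205.73043555336474 mid y@480 -75.92814206282245 yaw 0.07217256755039364
grip [ 373.72071295 -102.1071455   239.7       ] [435.87050854 -49.81047114 239.7       ] 7023
```

Request:
apply_moves(
  steps=[
    {"x":20,"y":20,"z":0,"wx":0,"wy":0,"wz":0.002,"grip":15},
    {"x":45,"y":50,"z":-10,"wx":0,"wy":0,"wz":0.002,"grip":15},
    {"x":75,"y":80,"z":-30,"wx":0,"wy":0,"wz":0.002,"grip":15},
    {"x":100,"y":105,"z":-60,"wx":0,"wy":0,"wz":0.002,"grip":15},
    {"x":112,"y":118,"z":-90,"wx":0,"wy":0,"wz":0.002,"grip":15},
    {"x":117,"y":121,"z":-120,"wx":0,"wy":0,"wz":0.002,"grip":15},
    {"x":117,"y":121,"z":-145,"wx":0,"wy":0,"wz":0.002,"grip":15},
    {"x":117,"y":121,"z":-160,"wx":0,"wy":0,"wz":0.002,"grip":15},
    {"x":117,"y":121,"z":-167,"wx":0,"wy":0,"wz":0.002,"grip":15},
    {"x":117,"y":121,"z":-167,"wx":0,"wy":0,"wz":0.002,"grip":15},
    {"x":117,"y":121,"z":-167,"wx":0,"wy":0,"wz":0.002,"grip":15},
  ],
)

```text
time_s: 6.55
tcp_pos: [0.503, 0.0448, 0.0441]
orientation: [1.0, 0.002, 0.0, -0.0]
force: [0.1, 0.5, -2.5]
finger_gap: 0.0218
```

```bash
python3 -c "
from h import *
from m4 import blade
s=telemetry.state();c,p,d=shot('wrist','w4');print(s['time_s'],s['tcp_pos'],s['orientation'],s['force'])
P=cloud(c,d)*1000
print([[round(float(P[y,x,2]),1) for x in (200,240,320,360)] for y in (60,120,180)])
blade('w4',np.median(P[60:180,315:325,2]),range(20,200))
"
```

```text
6.55 [0.50300317 0.04481161 0.04411014] [ 9.99998743e-01  1.54451535e-03  3.57381108e-04 -1.85905821e-05] [ 0.11707367  0.51023117 -2.52866275]
[[21.5, 22.3, 39.4, 39.3], [22.6, 23.5, 38.7, 22.3], [21.8, 22.5, 38.9, 22.2]]
y@480 64.43 yaw 0.01 n 180 180
y@480 24.44 yaw -0.01 n 180 180
bz 38.80977291182762 mid y@480 44.433813368425255 yaw 0.00012975318626219436
```

View pics/w4.png

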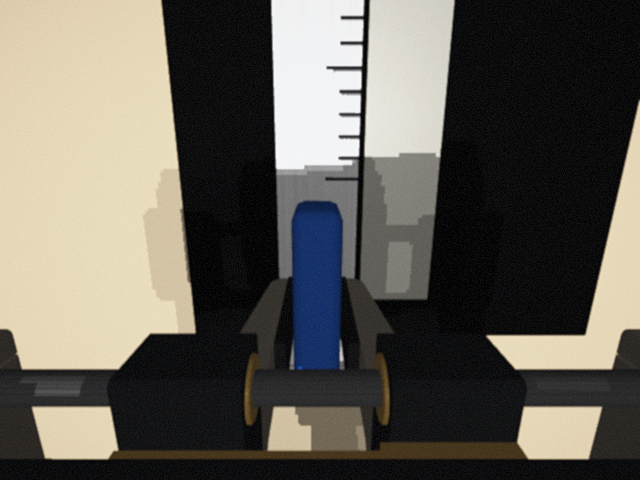

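The blade is over the panel beside the strip (columns 272-362 against strip 362-455), with its right edge just at the strip. The fingers hide the ticks. The strip and panel sides serve as a reference in this same view.

```bash
cat > m5.py <<'E'
from h import *
def edge(f,rows,lo,hi,sign,z):
    c,p,d=load(f);g=cv2.GaussianBlur(cv2.cvtColor(p,cv2.COLOR_RGB2GRAY),(3,3),0).astype(float);E=[]
    for y in rows:
        a,b=lo(y),hi(y);r=sign*np.diff(g[y,a:b]);k=np.argmax(r)
        if 0<k<len(r)-1:
            den=r[k-1]-2*r[k]+r[k+1];E.append((a+k+.5+(.5*(r[k-1]-r[k+1])/den if den else 0),y))
    w=ray(c,E,z)*1000;
    for _ in range(3):
        q=np.polyfit(w[:,0],w[:,1],1);k=abs(w[:,1]-np.polyval(q,w[:,0]))<.8;w=w[k] if k.sum()>10 else w
    print(f,'y@540 %.2f yaw %.2f n %d/%d x %.0f..%.0f'%(np.polyval(q,540),np.degrees(np.arctan(q[0])),len(w),len(E),w[:,0].min(),w[:,0].max()));return q
if __name__=='__main__':
    # w4: strip right edge ~ (455,0)->(428,298); panel left (163,0)->(195,330), right (640,110)->(586,332)
    li=lambda x0,y0,x1,y1,o:(lambda y:int(x0+(x1-x0)*(y-y0)/(y1-y0))+o)
    for (a,s) in (((455,0,428,298),-1),((163,0,195,330),-1),((640,105,586,332),1)):
        edge('w4',range(max(5,a[1]+8),a[3]-15) if s==-1 and a[0]!=163 else range(max(5,a[1]+8),a[3]-15),li(*a,-9),li(*a,10),s,.022)
    for (a,s) in (((210,0,219,112),1),((261,0,260,112),-1),((100,0,119,137),-1)):
        edge('w3',range(5,a[3]-8),li(*a,-7),li(*a,8),s,.022)
E
python3 m5.py
```

```text
w4 y@540 -21.17 yaw 0.17 n 275/275 x 501..642
w4 y@540 118.65 yaw 0.04 n 279/307 x 480..642
w4 y@540 -120.05 yaw 0.19 n 204/204 x 480..595
w3 y@540 19.56 yaw 0.12 n 99/99 x 498..580
w3 y@540 -21.26 yaw 0.20 n 99/99 x 499..580
w3 y@540 118.02 yaw 0.17 n 124/124 x 475..580
```

Request:
apply_moves(
  steps=[
    {"x":0,"y":0.6,"z":-4,"wx":0,"wy":0,"wz":0.003,"grip":15},
    {"x":0,"y":0.6,"z":-8,"wx":0,"wy":0,"wz":0.003,"grip":15},
    {"x":0,"y":0.6,"z":-10.5,"wx":0,"wy":0,"wz":0.003,"grip":15},
    {"x":0,"y":0.6,"z":-12,"wx":0,"wy":0,"wz":0.003,"grip":15},
    {"x":0,"y":0.6,"z":-12,"wx":0,"wy":0,"wz":0.003,"grip":15},
    {"x":0,"y":0.6,"z":-12,"wx":0,"wy":0,"wz":0.003,"grip":15},
  ],
)

```text
time_s: 7.2
tcp_pos: [0.5023, 0.0459, 0.0316]
orientation: [1.0, 0.003, -0.0, -0.0]
force: [0.4, 0.7, -3.9]
finger_gap: 0.0216
```

Request:
apply_moves(
  steps=[
    {"x":1,"y":0,"z":0,"wx":0,"wy":0,"wz":0,"grip":15},
    {"x":2,"y":0,"z":0,"wx":0,"wy":0,"wz":0,"grip":15},
    {"x":3,"y":0,"z":0,"wx":0,"wy":0,"wz":0,"grip":15},
    {"x":4,"y":0,"z":0,"wx":0,"wy":0,"wz":0,"grip":15},
    {"x":4,"y":0,"z":0,"wx":0,"wy":0,"wz":0,"grip":15},
  ],
)

```text
time_s: 7.7
tcp_pos: [0.5065, 0.0459, 0.0316]
orientation: [1.0, 0.003, 0.0, -0.0]
force: [-0.6, 0.2, -2.7]
finger_gap: 0.0216
```

Request:
apply_moves(
  steps=[
    {"x":0.7,"y":0,"z":0,"wx":0,"wy":0,"wz":0,"grip":15},
    {"x":1.4,"y":0,"z":0,"wx":0,"wy":0,"wz":0,"grip":15},
    {"x":2,"y":0,"z":0,"wx":0,"wy":0,"wz":0,"grip":15},
    {"x":2,"y":0,"z":0,"wx":0,"wy":0,"wz":0,"grip":15},
  ],
)

```text
time_s: 8.1
tcp_pos: [0.5084, 0.0459, 0.0316]
orientation: [1.0, 0.003, 0.0, 0.0]
force: [-0.3, 0.5, -3.6]
finger_gap: 0.0218
```

Request:
apply_moves(
  steps=[
    {"x":0.5,"y":0,"z":0,"wx":0,"wy":0,"wz":0,"grip":15},
    {"x":1,"y":0,"z":0,"wx":0,"wy":0,"wz":0,"grip":15},
    {"x":1,"y":0,"z":0,"wx":0,"wy":0,"wz":0,"grip":15},
  ],
)

```text
time_s: 8.4
tcp_pos: [0.5094, 0.0459, 0.0316]
orientation: [1.0, 0.003, 0.0, -0.0]
force: [0.6, -0.1, -3.3]
finger_gap: 0.022
```

Request:
apply_moves(
  steps=[
    {"x":0.5,"y":0,"z":0,"wx":0,"wy":0,"wz":0,"grip":15},
    {"x":1,"y":0,"z":0,"wx":0,"wy":0,"wz":0,"grip":15},
    {"x":1,"y":0,"z":0,"wx":0,"wy":0,"wz":0,"grip":15},
  ],
)

```text
time_s: 8.7
tcp_pos: [0.5104, 0.0459, 0.0316]
orientation: [1.0, 0.003, 0.0, -0.0]
force: [-0.4, 0.6, -2.9]
finger_gap: 0.0217
```

Request:
apply_moves(
  steps=[
    {"x":0.5,"y":0,"z":0,"wx":0,"wy":0,"wz":0,"grip":15},
    {"x":1,"y":0,"z":0,"wx":0,"wy":0,"wz":0,"grip":15},
    {"x":1,"y":0,"z":0,"wx":0,"wy":0,"wz":0,"grip":15},
  ],
)

```text
time_s: 9.0
tcp_pos: [0.5109, 0.0458, 0.0315]
orientation: [1.0, 0.003, -0.0, 0.0]
force: [-1.4, 0.4, -1.9]
finger_gap: 0.0217
```

Request:
apply_moves(
  steps=[
    {"x":0.5,"y":0,"z":0,"wx":0,"wy":0,"wz":0,"grip":15},
    {"x":1,"y":0,"z":0,"wx":0,"wy":0,"wz":0,"grip":15},
    {"x":1,"y":0,"z":0,"wx":0,"wy":0,"wz":0,"grip":15},
  ],
)

```text
time_s: 9.3
tcp_pos: [0.5109, 0.0458, 0.0314]
orientation: [1.0, 0.003, -0.001, 0.0]
force: [-6.3, -0.1, 2.4]
finger_gap: 0.0217
```

```bash
python3 -c "
from h import *
from m4 import blade
s=telemetry.state();c,p,d=shot('wrist','w5');print(s['tcp_pos'],s['orientation'],s['force'],s['ft_torque'])
P=cloud(c,d)*1000
print([round(float(np.median(P[y-5:y+5,300:330,2])),1) for y in (20,60,120,180)])
# blade edges by brightness & panel refs
import m5
li=lambda x0,y0,x1,y1,o:(lambda y:int(x0+(x1-x0)*(y-y0)/(y1-y0))+o)
m5.edge('w5',range(10,190),lambda y:255,lambda y:290,1,.0262)
m5.edge('w5',range(10,280),li(455,0,428,298,-9),li(455,0,428,298,12),-1,.022)
m5.edge('w5',range(10,300),li(163,0,195,330,-12),li(163,0,195,330,12),-1,.022)
"
```

```text
[0.51090046 0.04584738 0.03144536] [ 9.99993528e-01  3.35109461e-03 -1.30900647e-03  2.93962424e-05] [-6.28400201 -0.11497514  2.43644887] [ 0.10303343  0.97831427 -0.05059911]
[26.2, 26.2, 26.1, 26.3]
w5 y@540 65.78 yaw 0.20 n 180/180 x 565..643
w5 y@540 -21.13 yaw 0.23 n 57/60 x 516..557
w5 y@540 118.78 yaw -0.07 n 290/290 x 504..644
```

View pics/w5.png

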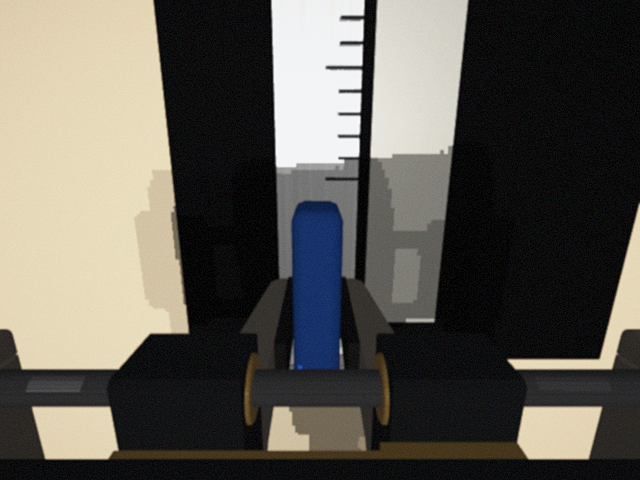

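Request:
apply_moves(
  steps=[
    {"x":0,"y":-0.5,"z":0,"wx":0,"wy":0,"wz":0,"grip":15},
    {"x":0,"y":-0.5,"z":0,"wx":0,"wy":0,"wz":0,"grip":15},
    {"x":-0.7,"y":-0.5,"z":0,"wx":0,"wy":0,"wz":0,"grip":15},
    {"x":-0.7,"y":-0.5,"z":0,"wx":0,"wy":0,"wz":0,"grip":45},
    {"x":-0.7,"y":-0.5,"z":0,"wx":0,"wy":0,"wz":0,"grip":45},
    {"x":-0.7,"y":-0.5,"z":0,"wx":0,"wy":0,"wz":0,"grip":45},
    {"x":-0.7,"y":-0.5,"z":0,"wx":0,"wy":0,"wz":0,"grip":45},
  ],
)

```text
time_s: 10.05
tcp_pos: [0.5121, 0.0453, 0.0318]
orientation: [1.0, 0.003, 0.0, -0.0]
force: [0.7, 0.2, -0.0]
finger_gap: 0.0449
```

Request:
apply_moves(
  steps=[
    {"x":0,"y":0,"z":15,"wx":0,"wy":0,"wz":0,"grip":45},
    {"x":0,"y":0,"z":45,"wx":0,"wy":0,"wz":0,"grip":45},
    {"x":-10,"y":0,"z":85,"wx":0,"wy":0,"wz":0,"grip":60},
    {"x":-40,"y":0,"z":125,"wx":0,"wy":0,"wz":0,"grip":91},
    {"x":-75,"y":0,"z":155,"wx":0,"wy":0,"wz":0,"grip":91},
    {"x":-100,"y":0,"z":170,"wx":0,"wy":0,"wz":0,"grip":91},
    {"x":-115,"y":0,"z":170,"wx":0,"wy":0,"wz":0,"grip":91},
    {"x":-115,"y":0,"z":170,"wx":0,"wy":0,"wz":0,"grip":91},
  ],
)

```text
time_s: 10.85
tcp_pos: [0.3953, 0.0453, 0.2014]
orientation: [1.0, 0.003, 0.0, -0.0]
force: [0.1, 0.2, 0.7]
finger_gap: 0.0902
```

```bash
python3 -c "
from h import *
s=telemetry.state();c,p,d=shot('wrist','w6');print(s['time_s'],s['tcp_pos'],s['orientation'],s['force'],s['finger_gap'])
cv2.imwrite('pics/w6c.png',cv2.resize(p[60:300,170:490,::-1],(800,600),interpolation=cv2.INTER_NEAREST))
"
```

```text
10.85 [0.39530341 0.04529748 0.20136198] [ 9.99993875e-01  3.49747976e-03  1.31428694e-04 -3.34556047e-06] [0.1120952  0.21253238 0.70197907] 0.09015815327447782
```

View pics/w6c.png

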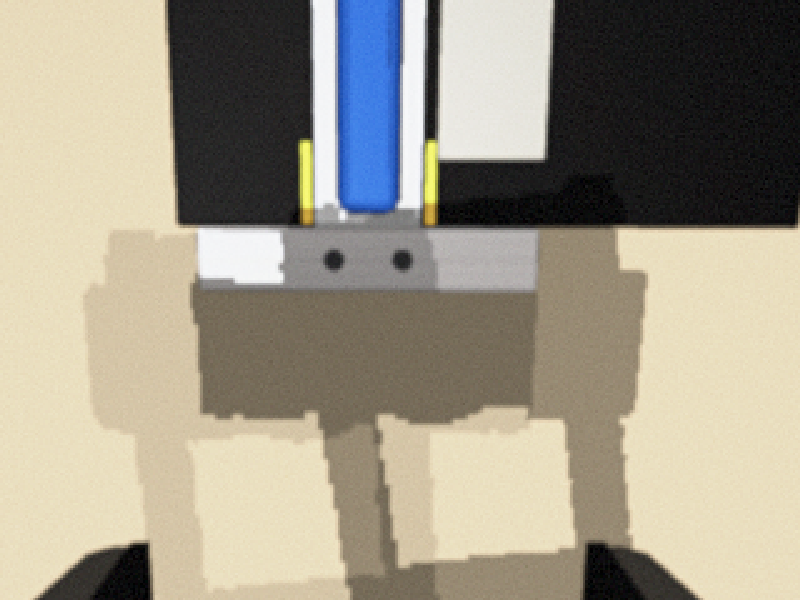

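Seven pictures so far. The square lies on the panel with both ticks visible on either side of the blade (crop (306,180) and (431,180)), and the stock is against the front edge (row ~227). Now I check the gaps in numbers.

```bash
cat > m6.py <<'E'
from h import *
import sys
f=sys.argv[1];c,p,d=load(f);P=cloud(c,d)*1000;print('cam',-c[1].T@c[2])
h=cv2.cvtColor(p,cv2.COLOR_RGB2HSV).astype(int);H,S,V=h[...,0],h[...,1],h[...,2]
v,u=np.mgrid[:480,:640];g=cv2.cvtColor(p,cv2.COLOR_RGB2GRAY).astype(float)
W=lambda q,z:ray(c,q,z)*1000
t=(abs(H-27)<9)&(S>130)&(v<152)&(v>110)&(u>280)&(u<360)
n,l,s,ce=cv2.connectedComponentsWithStats(t.astype(np.uint8))
for i in range(1,n):
    if s[i,4]>20: print('tick',np.round(W(ce[i],.022)[0],2),s[i])
m=(S<50)&(V>120)&(v>118)&(v<135)&(u>285)&(u<350)
L=[(r[0]-.5,y) for y in range(60,138) for r in [np.nonzero((S[y,285:350]<60)&(V[y,285:350]>130))[0]+285] if len(r)]
R=[(r[-1]+.5,y) for y in range(60,138) for r in [np.nonzero((S[y,285:345]<60)&(V[y,285:345]>130))[0]+285] if len(r)]
for n,E in (('bladeL',L),('bladeR',R)):
    w=W(E,.026);q=np.polyfit(w[:,0],w[:,1],1);k=abs(w[:,1]-np.polyval(q,w[:,0]))<1.2;q=np.polyfit(w[k,0],w[k,1],1);print(n,'y@480',np.polyval(q,480),'yaw',np.degrees(q[0]),k.sum())
# panel front edge beyond the stock vs stock inner/outer edges
def he(us,lo,hi,sgn,z):
    E=[]
    for x in us:
        r=sgn*np.diff(g[lo:hi,x]);E.append((x,lo+np.argmax(r)+.5))
    w=W(E,z);q=np.polyfit(w[:,1],w[:,0],1);k=abs(w[:,0]-np.polyval(q,w[:,1]))<1;q=np.polyfit(w[k,1],w[k,0],1);print('x@45 %.2f slope %.2f n %d'%(np.polyval(q,45),np.degrees(q[0]),k.sum()))
print('panel edge');he(list(range(390,470))+list(range(242,247)),142,158,1,.022)
print('stock inner(top)');he(list(range(250,284))+list(range(348,384)),142,158,1,.030)
print('stock outer');he(range(252,382),168,184,-1,.030)
E
python3 m6.py w6
```

```text
cam [0.47161034 0.04556307 0.37163426]
tick [481.09  21.15  22.  ] [339 115   7  35 175]
tick [481.5   68.79  22.  ] [289 116   6  34 173]
bladeL y@480 65.93472927595147 yaw -0.4029636991007525 78
bladeR y@480 24.13127832421362 yaw 0.6357847333402126 78
panel edge
x@45 465.91 slope -0.13 n 85
stock inner(top)
x@45 465.81 slope 0.11 n 70
stock outer
x@45 443.45 slope 1.39 n 96
```

Request:
apply_moves(
  steps=[
    {"x":5,"y":30,"z":10,"wx":0,"wy":0,"wz":-0.03,"grip":91},
    {"x":10,"y":70,"z":20,"wx":0,"wy":0,"wz":-0.06,"grip":91},
    {"x":15,"y":110,"z":30,"wx":0,"wy":0,"wz":-0.09,"grip":91},
    {"x":20,"y":150,"z":40,"wx":0,"wy":0,"wz":-0.12,"grip":91},
    {"x":25,"y":190,"z":50,"wx":0,"wy":0,"wz":-0.15,"grip":91},
    {"x":30,"y":230,"z":50,"wx":0,"wy":0,"wz":-0.18,"grip":91},
    {"x":35,"y":265,"z":50,"wx":0,"wy":0,"wz":-0.21,"grip":91},
    {"x":40,"y":290,"z":50,"wx":0,"wy":0,"wz":-0.22,"grip":91},
    {"x":40,"y":290,"z":50,"wx":0,"wy":0,"wz":-0.22,"grip":91},
    {"x":40,"y":290,"z":50,"wx":0,"wy":0,"wz":-0.22,"grip":91},
  ],
)

```text
time_s: 11.9
tcp_pos: [0.4368, 0.3356, 0.2497]
orientation: [0.994, -0.106, -0.001, 0.001]
force: [-0.2, -0.1, 0.1]
finger_gap: 0.0908
```

```bash
python3 -c "
from h import *
s=telemetry.state();c,p,d=shot('wrist','w7');print(s['time_s'],s['tcp_pos'],s['orientation'],s['force'],-c[1].T@c[2])
P=cloud(c,d)*1000;m=((abs(P[...,2]-80)<5)&(P[...,1]>200)).astype(np.uint8);m[340:]=0
k,l,st,ce=cv2.connectedComponentsWithStats(m);i=1+np.argmax(st[1:,4]);v,u=np.nonzero(l==i);print(st[i],np.median(P[...,2][l==i]))
w=(ray(c,np.c_[u,v],.08)*1000)[:,:2];r=cv2.minAreaRect(w.astype(np.float32));print(r)
b=cv2.boxPoints(r);print(b)
"
```

```text
11.9 [0.43684044 0.33555852 0.24973063] [ 9.94384321e-01 -1.05821038e-01 -8.59503373e-04  9.95145833e-04] [-0.22911421 -0.10633527  0.1384536 ] [0.51181448 0.31962494 0.41982213]
[ 295    0   47  217 8065] 80.12192256614006
((534.1737060546875, 312.5397644042969), (40.00862503051758, 184.84921264648438), 77.68209838867188)
[[439.60916 312.71344]
 [620.20294 273.2785 ]
 [628.7383  312.3661 ]
 [448.14447 351.80103]]
```

View pics/w7.png

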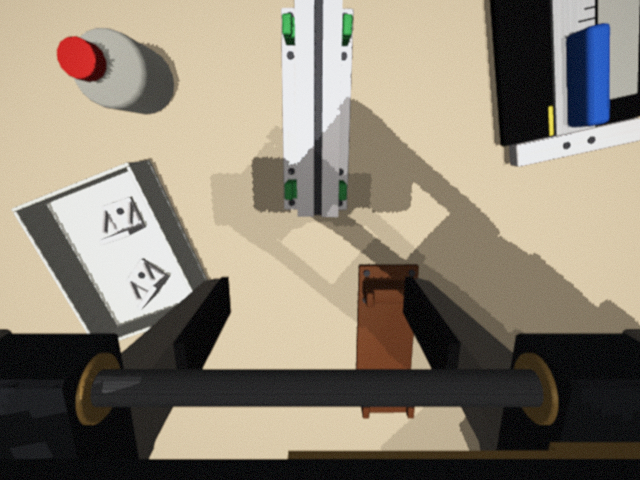

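The rail lies along image columns 295-342, in the green saddles of the aluminium rest, near end at row ~216. The brown look-alike is at (387,340), the bottle at (120,65), and the square rests on the panel at right (580,75). Now to the balance point.

Request:
apply_moves(
  steps=[
    {"x":40,"y":-9,"z":-25,"wx":0,"wy":0,"wz":-0.003,"grip":80},
    {"x":80,"y":-18,"z":-55,"wx":0,"wy":0,"wz":-0.003,"grip":80},
    {"x":115,"y":-27,"z":-85,"wx":0,"wy":0,"wz":-0.003,"grip":80},
    {"x":135,"y":-31,"z":-115,"wx":0,"wy":0,"wz":-0.003,"grip":80},
    {"x":141,"y":-32.6,"z":-140,"wx":0,"wy":0,"wz":-0.003,"grip":80},
    {"x":141,"y":-32.6,"z":-165,"wx":0,"wy":0,"wz":-0.003,"grip":80},
    {"x":141,"y":-32.6,"z":-185,"wx":0,"wy":0,"wz":-0.003,"grip":80},
    {"x":141,"y":-32.6,"z":-198,"wx":0,"wy":0,"wz":-0.003,"grip":80},
    {"x":141,"y":-32.6,"z":-204,"wx":0,"wy":0,"wz":-0.003,"grip":80},
    {"x":141,"y":-32.6,"z":-204,"wx":0,"wy":0,"wz":-0.003,"grip":80},
    {"x":141,"y":-32.6,"z":-204,"wx":0,"wy":0,"wz":-0.003,"grip":80},
  ],
)

```text
time_s: 13.05
tcp_pos: [0.5782, 0.3029, 0.0485]
orientation: [0.994, -0.108, 0.001, -0.0]
force: [0.7, 0.7, 0.8]
finger_gap: 0.0797
```

Request:
apply_moves(
  grip_force=45,
  steps=[
    {"x":0,"y":0,"z":0,"wx":0,"wy":0,"wz":0,"grip":55},
    {"x":0,"y":0,"z":0,"wx":0,"wy":0,"wz":0,"grip":50},
    {"x":0,"y":0,"z":0,"wx":0,"wy":0,"wz":0,"grip":45},
    {"x":0,"y":0,"z":0,"wx":0,"wy":0,"wz":0,"grip":42},
    {"x":0,"y":0,"z":0,"wx":0,"wy":0,"wz":0,"grip":35},
    {"x":0,"y":0,"z":0,"wx":0,"wy":0,"wz":0,"grip":30},
    {"x":0,"y":0,"z":0,"wx":0,"wy":0,"wz":0,"grip":30},
    {"x":0,"y":0,"z":0,"wx":0,"wy":0,"wz":0,"grip":30},
  ],
)

```text
time_s: 13.85
tcp_pos: [0.5777, 0.3029, 0.0477]
orientation: [0.994, -0.108, 0.0, -0.0]
force: [-0.6, 1.0, 2.8]
finger_gap: 0.0396
```

Request:
apply_moves(
  steps=[
    {"x":0,"y":0,"z":4,"wx":0,"wy":0,"wz":0,"grip":30},
    {"x":0,"y":0,"z":9,"wx":0,"wy":0,"wz":0,"grip":30},
    {"x":0,"y":0,"z":15,"wx":0,"wy":0,"wz":0,"grip":30},
    {"x":0,"y":0,"z":22,"wx":0,"wy":0,"wz":0,"grip":30},
    {"x":0,"y":0,"z":30,"wx":0,"wy":0,"wz":0,"grip":30},
    {"x":0,"y":0,"z":40,"wx":0,"wy":0,"wz":0,"grip":30},
    {"x":0,"y":0,"z":52,"wx":0,"wy":0,"wz":0,"grip":30},
    {"x":0,"y":0,"z":65,"wx":0,"wy":0,"wz":0,"grip":30},
    {"x":0,"y":0,"z":75,"wx":0,"wy":0,"wz":0,"grip":30},
    {"x":0,"y":0,"z":82,"wx":0,"wy":0,"wz":0,"grip":30},
    {"x":0,"y":0,"z":85,"wx":0,"wy":0,"wz":0,"grip":30},
    {"x":0,"y":0,"z":85,"wx":0,"wy":0,"wz":0,"grip":30},
  ],
)

```text
time_s: 15.05
tcp_pos: [0.5777, 0.3029, 0.133]
orientation: [0.994, -0.108, 0.0, -0.0]
force: [0.3, -0.4, -3.4]
finger_gap: 0.0401
```

```bash
cat > m8.py <<'E'
from h import *
import sys
f=sys.argv[1];s=telemetry.state();c,p,d=shot('wrist',f);print(s['time_s'],s['tcp_pos'],s['orientation'],s['force'],s['ft_torque'],s['finger_gap'])
P=cloud(c,d)*1000;T=s['tcp_pos']*1000
m=(abs(P[...,2]-(T[2]+34))<12);m[345:]=0;m[:,:240]=0;m[:,400:]=0
k,l,st,ce=cv2.connectedComponentsWithStats(m.astype(np.uint8));i=1+np.argmax(st[1:,4]);M=l==i
Q=P[M];A=np.c_[Q[:,:2],np.ones(len(Q))];x=np.linalg.lstsq(A,Q[:,2],rcond=None)[0];r=Q[:,2]-A@x;k=abs(r)<2;x=np.linalg.lstsq(A[k],Q[k,2],rcond=None)[0]
print(st[i],'top plane slopes deg',np.degrees(x[:2]),'z at TCP xy',x@[T[0],T[1],1],np.std(Q[k,2]-A[k]@x))
v,u=np.nonzero(M);z=(x@[T[0],T[1],1])/1000
w=(ray(c,np.c_[u,v],z)*1000)[:,:2];r=cv2.minAreaRect(w.astype(np.float32));print('rect',r);print(cv2.boxPoints(r))
L=[];R=[]
for y in range(20,150):
    q=np.nonzero(M[y])[0]
    if len(q)>20:L.append((q[0]-.5,y));R.append((q[-1]+.5,y))
for E in (L,R):
    q=ray(c,E,z)*1000;a=np.polyfit(q[:,0],q[:,1],1);kk=abs(q[:,1]-np.polyval(a,q[:,0]))<1;a=np.polyfit(q[kk,0],q[kk,1],1);print('edge yaw',np.degrees(np.arctan(a[0])),'y@TCPx',np.polyval(a,T[0]),kk.sum(),len(kk))
E
python3 m8.py w8
```

```text
15.05 [0.57772922 0.30285597 0.13299732] [ 9.94164834e-01 -1.07871246e-01  2.31131855e-04 -1.52829181e-04] [ 0.25665984 -0.36872109 -3.39661625] [0.01941531 0.10046905 0.02984527] 0.04009285929860186
[  240   124   160   221 23695] top plane slopes deg [-0.49959955  0.01279773] z at TCP xy 165.64036534948346 0.6972044729449166
rect ((613.753662109375, 293.2391052246094), (68.74635314941406, 92.31765747070312), 77.58385467529297)
[[561.2838  269.59448]
 [651.44226 249.74524]
 [666.2235  316.88373]
 [576.06506 336.73297]]
edge yaw -37.57917316142678 y@TCPx 368.5725364132379 19 26
edge yaw 16.11788622995975 y@TCPx 244.09020754143256 22 26
```

View pics/w8.png

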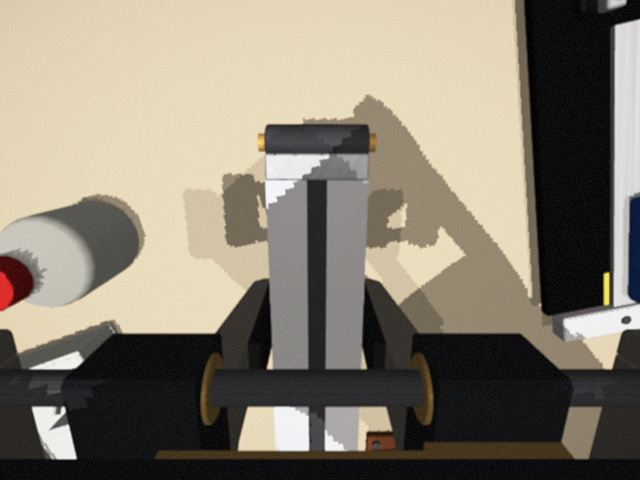

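Picture 9: the rail is held across its width, knuckle at (317,138) pointing away. It is clear of the rest, with the bottle at left and the square at right undisturbed.

Request:
apply_moves(
  steps=[
    {"x":1,"y":-8,"z":0,"wx":0,"wy":0,"wz":0.005,"grip":30},
    {"x":4,"y":-25,"z":3,"wx":0,"wy":0,"wz":0.016,"grip":30},
    {"x":9,"y":-50,"z":6,"wx":0,"wy":0,"wz":0.035,"grip":30},
    {"x":14,"y":-80,"z":8,"wx":0,"wy":0,"wz":0.057,"grip":30},
    {"x":20,"y":-112,"z":8,"wx":0,"wy":0,"wz":0.08,"grip":30},
    {"x":26,"y":-145,"z":8,"wx":0,"wy":0,"wz":0.104,"grip":30},
    {"x":33,"y":-180,"z":8,"wx":0,"wy":0,"wz":0.13,"grip":30},
    {"x":39,"y":-212,"z":8,"wx":0,"wy":0,"wz":0.153,"grip":30},
    {"x":44,"y":-243,"z":8,"wx":0,"wy":0,"wz":0.176,"grip":30},
    {"x":49,"y":-270,"z":8,"wx":0,"wy":0,"wz":0.195,"grip":30},
    {"x":53,"y":-290,"z":6,"wx":0,"wy":0,"wz":0.21,"grip":30},
    {"x":55,"y":-300,"z":4,"wx":0,"wy":0,"wz":0.217,"grip":30},
  ],
)

```text
time_s: 16.3
tcp_pos: [0.6324, 0.0006, 0.136]
orientation: [1.0, -0.0, -0.0, 0.0]
force: [-0.0, 0.3, -2.9]
finger_gap: 0.0396
```

Request:
apply_moves(
  steps=[
    {"x":0,"y":-2,"z":-3,"wx":0,"wy":0,"wz":0.001,"grip":30},
    {"x":0.3,"y":-3.5,"z":-6,"wx":0,"wy":0,"wz":0.002,"grip":30},
    {"x":0.3,"y":-3.5,"z":-7.6,"wx":0,"wy":0,"wz":0.002,"grip":30},
    {"x":0.3,"y":-3.5,"z":-7.6,"wx":0,"wy":0,"wz":0.002,"grip":30},
    {"x":0.3,"y":-3.5,"z":-7.6,"wx":0,"wy":0,"wz":0.002,"grip":30},
  ],
)

```text
time_s: 16.8
tcp_pos: [0.6329, 0.0, 0.129]
orientation: [1.0, 0.002, -0.0, -0.0]
force: [0.1, -0.4, -3.6]
finger_gap: 0.0398
```

```bash
cat > m9.py <<'E'
from h import *
import sys
f=sys.argv[1];s=telemetry.state();c,p,d=shot('wrist',f);print(s['time_s'],s['tcp_pos'],s['orientation'],s['force'],s['finger_gap'])
P=cloud(c,d)*1000;T=s['tcp_pos']*1000
M=np.zeros((480,640),bool);M[190:325,278:304]=1;M[190:325,332:356]=1
Q=P[M];A=np.c_[Q[:,:2]-T[:2],np.ones(len(Q))];x=np.linalg.lstsq(A,Q[:,2],rcond=None)[0];k=abs(Q[:,2]-A@x)<2;x=np.linalg.lstsq(A[k],Q[k,2],rcond=None)[0]
print('slopes deg',np.degrees(x[:2]),'top z at TCP',x[2],'std',np.std(Q[k,2]-A[k]@x))
z=x[2]/1000;g=cv2.GaussianBlur(cv2.cvtColor(p,cv2.COLOR_RGB2GRAY),(3,3),0).astype(float)
ys=range(185,275);m=[]
for lo,hi in ((255,285),(352,382)):
    E=[]
    for y in ys:
        q=np.nonzero(abs(P[y,240:400,2]-x[2])<8)[0]+240;E.append(((q[0]-.5) if lo<300 else (q[-1]+.5),y))
    w=ray(c,E,z)*1000
    for _ in range(3):
        a=np.polyfit(w[:,0],w[:,1],1);w=w[abs(w[:,1]-np.polyval(a,w[:,0]))<1]
    print('edge y@TCP %.2f yaw %.2f n %d'%(np.polyval(a,T[0]),np.degrees(np.arctan(a[0])),len(w)));m.append(a)
a=np.mean(m,0);print('centre y@596 %.2f yaw %.2f'%(np.polyval(a,596),np.degrees(a[0])))
np.save('rail.npy',x)
for n in ('top','scene'): shot(n,n+f)
E
python3 m9.py w9
```

```text
16.8 [6.32852980e-01 3.40575357e-05 1.28963051e-01] [ 9.99998319e-01  1.83209253e-03 -3.92637756e-05 -5.42408324e-05] [ 0.11962625 -0.36614065 -3.62860671] 0.03984028113454137
slopes deg [ 0.50066756 -0.0952353 ] top z at TCP 161.2809228680287 std 0.5314119961164042
edge y@TCP 19.69 yaw 0.15 n 90
edge y@TCP -20.37 yaw 0.20 n 90
centre y@596 -0.45 yaw 0.18
```

View pics/scenew9.png

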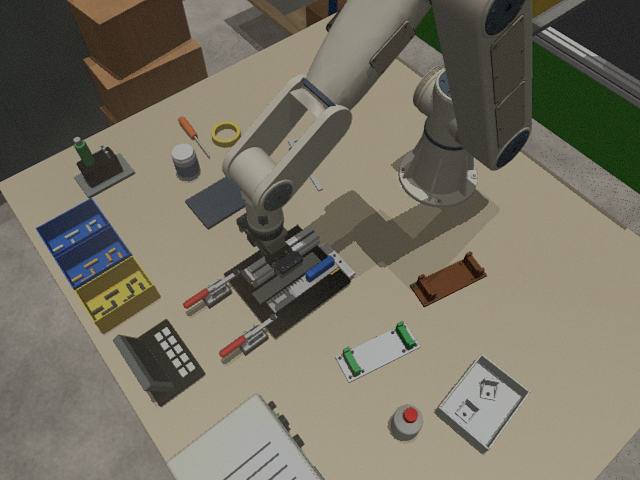

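Picture 10: the rail is held over the strip, hinge end towards the clamps. The square is in place with its blue grip at (320,268), the rest is empty at (378,350), and the bystanders are unmoved. One numeric check remains: level, x position and height.

```bash
python3 -c "
from h import *
T=telemetry.state()['tcp_pos']*1000
for f in ('topw9','scenew9'):
    c,p,d=load(f);P=cloud(c,d)*1000;k=(abs(P[...,2]-161)<5)&(abs(P[...,1])<18)&(P[...,0]>480)&(P[...,0]<720)
    Q=P[k];xs=Q[:,0];print(f,k.sum(),'x',xs.min(),xs.max(),[(int(a),int(((xs>a)&(xs<a+20)).sum()),round(float(np.median(Q[(xs>a)&(xs<a+20),2])),2)) for a in range(480,720,20) if ((xs>a)&(xs<a+20)).sum()>4])
# wrist profile along the rail
c,p,d=load('w9');P=cloud(c,d)*1000
print('wrist',[(y,round(float(np.median(P[y-4:y+5,280:302,0])),0),round(float(np.median(np.r_[P[y-4:y+5,280:302,2].ravel(),P[y-4:y+5,334:354,2].ravel()])),2)) for y in (190,215,240,265,290,315,415,425,435)])
# end of profile (row where plate starts) and strip near end in w4,w6
g=cv2.cvtColor(p,cv2.COLOR_RGB2GRAY).astype(int);print(g[115:190:1,345]);print([ (y,round(float(ray(c,(317,y),.1613)[0,0]*1000,),1)) for y in (140,150,155,160,170,180)])
c,p,d=load('w6');g=cv2.cvtColor(p,cv2.COLOR_RGB2GRAY).astype(float)
e=[(x,115+np.argmin(np.diff(g[115:134,x]))+.5) for x in range(348,386)];print('strip near x',np.median(ray(c,e,.022)[:,0]*1000))
c,p,d=load('top0');h=cv2.cvtColor(p,cv2.COLOR_RGB2HSV);
"
```

```text
Traceback (most recent call last):
ValueError: zero-size array to reduction operation minimum which has no identity
```

Top view is occluded by the arm; use the scene and wrist views.

```bash
python3 -c "
from h import *
for f in ('scenew9',):
    c,p,d=load(f);P=cloud(c,d)*1000;k=(abs(P[...,2]-161)<6)&(abs(P[...,1])<18)&(P[...,0]>480)&(P[...,0]<720)
    Q=P[k];xs=Q[:,0];print(f,k.sum(),'x',xs.min(),xs.max(),[(int(a),int(((xs>a)&(xs<a+20)).sum()),round(float(np.median(Q[(xs>a)&(xs<a+20),2])),2)) for a in range(480,720,20) if ((xs>a)&(xs<a+20)).sum()>4])
c,p,d=load('w9');P=cloud(c,d)*1000
print('wrist',[(y,float(np.median(P[y-4:y+5,280:302,0]).round()),round(float(np.median(np.r_[P[y-4:y+5,280:302,2].ravel(),P[y-4:y+5,334:354,2].ravel()])),2)) for y in (190,215,240,265,290,315,415,425,435)])
g=cv2.cvtColor(p,cv2.COLOR_RGB2GRAY).astype(int);print(g[140:190,345]);print([ (y,round(float(ray(c,(317,y),.1613)[0,0]*1000,),1)) for y in (140,150,155,160,170,180)])
c,p,d=load('w6');g=cv2.cvtColor(p,cv2.COLOR_RGB2GRAY).astype(float)
e=[(x,115+np.argmin(np.diff(g[115:134,x]))+.5) for x in range(348,386)];print('strip near x',np.median(ray(c,e,.022)[:,0]*1000))
"
```

```text
scenew9 690 x 492.991691818626 714.8213144438395 [(480, 26, 160.83), (500, 89, 160.88), (520, 82, 161.01), (540, 88, 160.85), (560, 54, 161.28), (640, 73, 160.27), (660, 100, 160.61), (680, 99, 161.12), (700, 79, 160.96)]
wrist [(190, 692.0, 161.41), (215, 682.0, 161.46), (240, 671.0, 161.47), (265, 661.0, 161.48), (290, 650.0, 161.53), (315, 638.0, 161.46), (415, 586.0, 161.57), (425, 580.0, 161.59), (435, 574.0, 161.62)]
[ 99  99  98  99  99  98  93  89  90  88  81  81  88 145 221 247 253 252
 252 252 253 252 252 252 252 252 252 252 253 253 254 250 220 181 175 173
 174 169 145 142 171 204 216 214 212 210 212 210 209 196]
[(140, 710.5), (150, 706.8), (155, 705.0), (160, 703.1), (170, 699.4), (180, 695.6)]
strip near x 490.23229900382444
```

Request:
apply_moves(
  steps=[
    {"x":-0.2,"y":-0.2,"z":0.7,"wx":0,"wy":0,"wz":0,"grip":30},
    {"x":-0.2,"y":-0.2,"z":0.7,"wx":0,"wy":0,"wz":0,"grip":30},
    {"x":-0.2,"y":-0.2,"z":0.7,"wx":0,"wy":0,"wz":0,"grip":30},
    {"x":-0.2,"y":-0.2,"z":0.7,"wx":0,"wy":0,"wz":0,"grip":30},
    {"x":-0.2,"y":-0.2,"z":0.7,"wx":0,"wy":0,"wz":0,"grip":30},
  ],
)

```text
time_s: 17.45
tcp_pos: [0.6327, -0.001, 0.1297]
orientation: [1.0, 0.001, 0.0, -0.0]
force: [0.1, 0.4, -4.1]
finger_gap: 0.0399
```

```bash
python3 m9.py w10; python3 -c "
from h import *
s=telemetry.state();print(s['time_s'],s['joint_velocities'].round(3));print(job.sign_off())"
```

```text
17.45 [ 0.63271023 -0.00096133  0.1297049 ] [ 9.99999054e-01  1.37509649e-03  1.11354214e-05 -7.46613277e-06] [ 0.09813704  0.44823255 -4.12306905] 0.03992037776944479
slopes deg [1.25920279 0.0125236 ] top z at TCP 161.64403827400687 std 0.5279921724934082
edge y@TCP 18.75 yaw 0.10 n 90
edge y@TCP -21.42 yaw 0.16 n 90
centre y@596 -1.42 yaw 0.13
17.6 [-0.001 -0.001  0.002  0.001  0.     0.   ]
the job is handed in; nothing more can be done
None
```

The T-square is on the panel as the guide and released, and the rail is being held over the pale strip. I handed the job in at 17.6 s with the arm still holding the rail.

**T-square:** The last checks came from the wrist camera after release.
- **Blade:** its mid-line is at y = 45.0 mm against 45.0 mm midway between the ticks, and both ticks are fully visible. It lay flat when last measured, just before release.
- **Stock:** its inner face is at x = 465.8 mm against the panel edge at 465.9 mm. The two measured angles differ by about 0.24°, or about 0.5 mm over the stock's length, which is within pixel noise.

**Rail:** It is held at its balance point with the hinge end towards the clamps.
- **Height:** the last reading puts the underside about 100 mm above the panel; the readings just before it were nearer 99 to 99.5 mm.
- **In line:** the rail's angle is 0.13° against about 0.17° for the panel.
- **Position:** its centre is within about 1 mm of the strip's along x, inferred from where I gripped it. Sideways, the last picture gave an offset of about 0.7 mm and the one before it 0.25 mm. The arm's own position reading wanders by about that much.

**Checks that disagreed:**
- **Level:** a plane fitted to a short patch of the rail's top gave a tilt of 0.5° and then 1.26°. Heights taken along most of the rail, in the wrist and scene views, stayed within about 0.2 mm and 1 mm. I took the rail as level but did not repeat that check after the final 0.7 mm lift.
- **Other objects:** the scene picture, taken just before that last lift, showed them where they lay.

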